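Pack the spice caddy and snap its carry cap on

TASK

Stand the green-capped spice jar and the glass grinder upright in the two free corners of the white spice caddy, then fit the orange carry cap over the stud on the caddy's centre post and press it straight down until it clicks and sits fully home. Keep pressing firmly after the click: finish with your hand still on the cap, bearing down on it, without letting go. Leave the tin and herb jar standing in the caddy, and do not disturb the blue-lidded box, the tumbler and the wooden spoon.

Things in the scene. Friction and masses are not known exactly. Their poses are not given: they have to be found in the camera images.
- caddy: white square spice caddy, fixed to the counter: an open tray 116 x 116 mm outside, walls 4 mm thick and 20 mm high, floor 4 mm thick, with a steel centre post 20 mm in diameter. Origin at the centre of its underside, on the counter; x and y along its sides, z up. The corners at (+x,+y) and (-x,-y) are free; the tin stands at (+x,-y), the herb jar at (-x,+y).
- pocket_a (a point): centre, on the tray floor (4 mm above the counter), of the free corner at caddy (+31.5, +31.5) mm. A 40 mm item centred here has about 2.5 mm of room to each tray wall. With the fingers closing along the tray's diagonal caddy direction (1, -1) they clear the post and the neighbours
- pocket_b (a point): the same for the free corner at caddy (-31.5, -31.5) mm
- stud_top (a point): top of the stud on the centre post, 118 mm above the counter; z up. The stud is 16 mm in diameter, its top 8 mm tapered to 9 mm. 13 mm below the top stand three brass spring balls; the cap's lip must be forced past them (5 to 10 N downwards from 9 mm before home; 5 mm before home the force drops and turns into a pull of up to 10 N: the click). Home, the cap rests hard on the stud top
- jar_mid (a point): clear glass spice jar with green cap and paper label, 40 mm in diameter and 84 mm tall, about 120 g, loose, upright on the counter; point at its centre, 42 mm above its base; z up along the jar
- grinder_mid (a point): glass grinder: amber glass 38 mm in diameter up to 55 mm, black head 40 mm in diameter above it, small steel top; 84 mm tall, about 140 g, loose, upright on the counter; point at its centre, 42 mm above its base; z up
- cap_grip (a point): orange carry cap, loose, about 80 g, standing right way up on the counter. From below: a grey collar 35 mm in outer diameter and 20 mm tall with an open mouth of 19 mm, a disc 72 mm in diameter and 6 mm thick, a round grip 30 mm in diameter and 42 mm tall; 68 mm overall. Point on the axis, half-way up the grip, 47 mm above the collar's lower rim; z up
- cap_seat (a point): point on the cap's axis on the underside of its disc, 20 mm above the collar's lower rim and 27 mm below cap_grip; it meets stud_top when the cap is home. Any turn of the cap about z will do
- cap: the orange carry cap as a whole; origin at the centre of its collar's lower rim, 47 mm below cap_grip; z up
- jar: the green-capped jar as a whole; origin at the centre of its base
- grinder: the grinder as a whole; origin at the centre of its base
- tin_mid (a point): red tin 40 mm in diameter, 70 mm tall, already in the caddy; point at its centre, 35 mm above its base
- herbs_mid (a point): green glass herb jar with black cap, 40 mm in diameter, 80 mm tall, already in the caddy; point at its centre, 40 mm above its base
- box_mid (a point): bystander: square clear box with a blue snap lid, 106 x 106 x 60 mm; point at its centre
- tumbler_mid (a point): bystander: blue tumbler, 72 mm in diameter, 85 mm tall; point at its centre
- spoon: bystander: wooden spoon 240 mm long lying on the counter; origin under its middle, x along it

How it is judged:
On the way, in this order (a step that is already met when the one before it is completed fails the run):
1. the green-capped jar and the grinder both stand in the caddy, let go (x of jar_mid in the frame of caddy between -0.042 and 0.042 m and y of jar_mid in the frame of caddy between -0.042 and 0.042 m and z of jar_mid in the frame of caddy between 0.04 and 0.052 m and angle between each of jar_mid, grinder_mid's own z axis and vertical below 0.15 rad and x of grinder_mid in the frame of caddy between -0.042 and 0.042 m and y of grinder_mid in the frame of caddy between -0.042 and 0.042 m and z of grinder_mid in the frame of caddy between 0.04 and 0.052 m and contact force between the fingers and jar below 0.3 N and contact force between the fingers and grinder below 0.3 N), for 0.2 s.
2. the cap is snapped fully home on the stud (horizontal distance between cap_seat and stud_top below 0.004 m and z of cap_seat in the frame of stud_top between -0.004 and 0.0025 m and angle between cap_seat's own z axis and vertical below 0.07 rad), for 0.2 s.
At the end, for the whole second after the job is handed in: All four items stand in the caddy (within 42 mm of its centre lines, 6 mm of floor height, 0.15 rad of upright); the cap is home (2.5 mm in height, 4 mm sideways, 0.07 rad) with the fingers on it, and bears on the caddy with over 4 N through the last second (all of step 2 and x of jar_mid in the frame of caddy between -0.042 and 0.042 m and y of jar_mid in the frame of caddy between -0.042 and 0.042 m and z of jar_mid in the frame of caddy between 0.04 and 0.052 m and angle between each of jar_mid, grinder_mid, tin_mid, herbs_mid's own z axis and vertical below 0.15 rad and x of grinder_mid in the frame of caddy between -0.042 and 0.042 m and y of grinder_mid in the frame of caddy between -0.042 and 0.042 m and z of grinder_mid in the frame of caddy between 0.04 and 0.052 m and x of tin_mid in the frame of caddy between -0.042 and 0.042 m and y of tin_mid in the frame of caddy between -0.042 and 0.042 m and z of tin_mid in the frame of caddy between 0.033 and 0.045 m and x of herbs_mid in the frame of caddy between -0.042 and 0.042 m and y of herbs_mid in the frame of caddy between -0.042 and 0.042 m and z of herbs_mid in the frame of caddy between 0.038 and 0.05 m and contact force between cap and caddy above 4 N and contact force between the fingers and cap above 3 N and linear speed of cap below 0.03 m/s); the arm keeps its last pose, push and grip.
It fails at once if the box, the tumbler or the spoon is shifted by more than 30 mm (distance of any of box_mid, tumbler_mid, spoon from where it was at the start of the episode above 0.03 m).
It also fails if it takes over 67 s, if anything falls off the work surface, if the arm or the gripper's body presses on something with over 40 N, if the wrist force passes 120 N, or if a joint passes its speed limit or range.

ROBOT

A 6-joint arm with a two-finger parallel gripper is mounted at the origin on the work surface. World frame = base frame: x ahead of the robot, y to its left, z up, the work surface at z = 0. Lengths are in m, angles in rad, forces in N, time in s.
With the tool pointing down it reaches from about 0.425 to 1.125 m from the base axis. Payload 14.9 kg.
Tool frame: the origin (TCP) lies at the very end of the fingers, on their centre line; the grasp point (between the pads) lies grip_point_offset behind it (grip_point_offset is the distance from the TCP to the grasp point, in m); z points along the fingers, y is the line along which they close (so a half turn about z gives the same grasp; the last joint's range is limited). The gripper opens to 91 mm and grips with 3 to 60 N. Pads are 32 mm wide; open, the fingers measure 118 mm over their backs; the gripper's body (76 mm by 178 mm) begins 60 mm behind the grasp point.
Start: joints at [1.269, 0.379, 1.734, -0, 1.028, -0.033], TCP at [0.186, 0.675, 0.214] pointing down, gripper open.
Joint ranges: [-2.77, 2.77], [-0.74, 2.19], [0, 2.66], [-1.06, 4.2], [0.31, 2.87], [-3.08, 3.08]. Speed limits (rad/s): [1.89, 1.89, 2.39, 3.14, 3.14, 3.14].

INTERFACE

Orientations are given as a unit quaternion [w, x, y, z].
In Python, from station import get_obs, snapshot, finish_job, grip_point_offset gives the robot as it stands.
- The arm moves only by the shell command python3 -m handwheel 'ROWS' [OPENING] [FORCE]. ROWS is a JSON object of lists of equal length, an entry for each row: "slide": the shift along the tool's x, y, z in mm, a list of three; "turn": the turn about the tool's z in rad. In form: {"slide": [[x, y, z], ...], "turn": [turn, ...]}. A call has 1 to 12 rows; each row is the pose to reach, as a shift and turn from the pose commanded when the call began, along the tool's axes at that moment; what a row does not reach only later rows make up. A row lasts 1/10 s, in which the tool goes at most 50 mm and 8.59 degrees, less where a joint would pass 70% of its speed; a pose out of reach is approached as far as the arm can. A call with a gripper value outside its range is refused whole. OPENING is the opening in per cent of the stroke, from 0 (shut) to 100 (fully open), set as the call begins (- or left out, the last holds). The fingers move at their own pace and stop on an object; FORCE is the grip in N (left out, the last holds). Time passes only in rows, so rows that repeat a pose let the fingers close. It gives the time, the measured TCP pose, the force, the opening and the grip force at its end, in the units of the state.
- get_obs(): the state, without advancing time (a new reading comes with each control period).
- snapshot(name): name is "side" or "top" or "wrist"; returns a dict with "img" (480x640x3 uint8, blue, green, red), "mtx" (3x3 intrinsics, pixels), "D" ([k1, k2, p1, p2, k3] as OpenCV has them; the pictures are not rectified), "R" (3x3) and "t" (3): a world point X has camera coordinates R X + t. Camera axes: x right, y down, z forward; pixel columns grow to the right and rows downward; lengths in m; the calibration is good to about 2 mm. A picture is of the moment at which its call begins. There is no depth.
- finish_job(): hands the job in; it is judged then, once.
The state is a dict: "clock": time; "joints": joint angles; "joint_vel": joint speeds; "joint_efforts": joint torques, N m; "position": TCP position; "eef_rot": TCP orientation; "ft_force": force on the tool from outside, world axes, zero at the start; "moment": the same for the moment, N m; "finger_gap": opening from 0.0 (shut) to 1.0 (fully open); "gripper_force": force on a finger pad.
Only numpy, scipy, OpenCV 4.12 (cv2) and the standard library are available. Lean on these libraries where they do the work, as an engineer would, in place of code of your own. Each camera call takes 0.05 s, during which the arm holds its last target. There are 200 camera calls.

## Working session

There is one attempt and no reset: what is moved stays moved. The work goes in short steps, Python scripts to look and compute and a shell command to move; the robot and the scene stay as the last step left them, time stands still between calls to the robot, and variables do not carry over. Pictures are saved under pics/ and viewed, at most 10 in all, crops included, and the job is handed in when it is done.

```bash
mkdir -p pics; ls
python3 - <<'E'
from station import *
import cv2
print(get_obs(), grip_point_offset)
for n in("top","side"):
    s=snapshot(n); cv2.imwrite(f"pics/{n}0.png",s["img"]); print(n,s["mtx"],s["D"],s["R"],s["t"])
    import pickle; pickle.dump(s,open(f"{n}0.pkl","wb"))
E
```

```text
pics
{'clock': 0.0, 'joints': array([ 1.26869763e+00,  3.79409631e-01,  1.73475110e+00, -5.38042377e-06,
        1.02848536e+00, -3.33077378e-02]), 'joint_vel': array([-0.00060089,  0.00031775, -0.00072898,  0.00077698,  0.00137673,
       -0.00025331]), 'joint_efforts': array([-7.48919119e-04, -7.63726759e+01, -4.34365439e+01,  6.51019067e-02,
        4.25022945e-02, -1.00618581e-04]), 'position': array([0.1857962 , 0.67450249, 0.2133022 ]), 'eef_rot': array([-8.56476928e-05,  1.33989872e-01,  9.90982561e-01, -5.19713167e-04]), 'ft_force': array([ 0.79221042,  0.47839353, -0.24043106]), 'moment': array([-0.0364802 ,  0.03318048, -0.00157612]), 'gripper_force': 0.0, 'finger_gap': 0.9991143770881424} 0.0188
top [[451.6875804    0.         317.8797797 ]
 [  0.         451.6875804  238.68568844]
 [  0.           0.           1.        ]] [-0.08530319  0.          0.          0.          0.        ] [[ 0.02013934 -0.99979547 -0.00185331]
 [-0.99544046 -0.01987869 -0.09329052]
 [ 0.0932346   0.00372367 -0.9956372 ]] [-0.01155088  0.61825296  0.94031194]
side [[474.94008025   0.         324.98189872]
 [  0.         474.94008025 238.04985841]
 [  0.           0.           1.        ]] [0.02059351 0.         0.         0.         0.        ] [[ 0.84777158 -0.52985153 -0.02325284]
 [-0.37161128 -0.56216013 -0.73883763]
 [ 0.37840243  0.63500657 -0.67348219]] [-0.51536781  0.30981642  0.81728727]
```

View pics/top0.png

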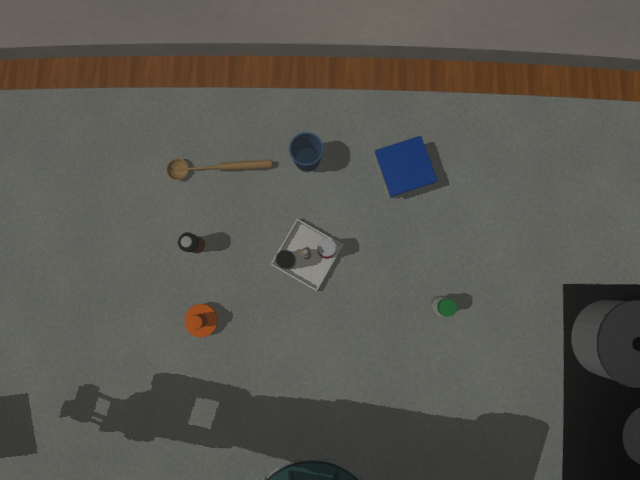

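View pics/side0.png

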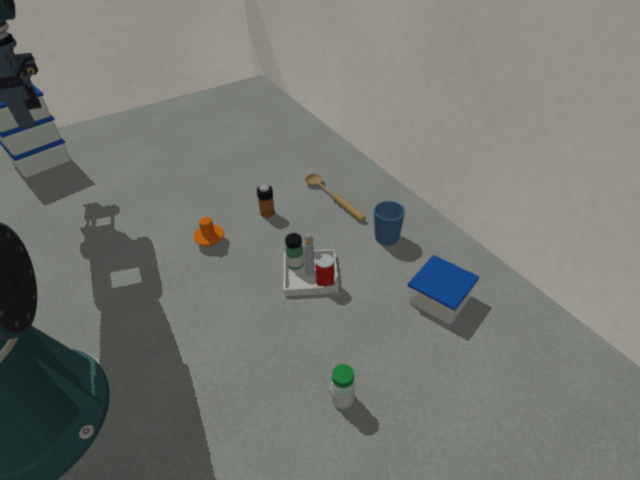

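The top view shows the jar cap at (447,307), grinder at (188,241), cap at (200,320) and the caddy centred at about (307,254), with the tin at lower-x right and the herb jar at left. The side view agrees. Next I'll measure these.

```bash
cat > h.py <<'E'
import cv2, numpy as np
from station import *
def ray(s,px,z):
    u=cv2.undistortPoints(np.array(px,float).reshape(-1,1,2),s["mtx"],np.array(s["D"],float)).reshape(-1,2)
    d=np.c_[u,np.ones(len(u))]@s["R"]; c=-s["R"].T@s["t"]
    return c+d*((z-c[2])/d[:,2])[:,None]
def proj(s,X):
    return cv2.projectPoints(np.array(X,float).reshape(-1,1,3),cv2.Rodrigues(s["R"])[0],s["t"],s["mtx"],np.array(s["D"],float))[0].reshape(-1,2)
def mask(s,lo,hi,roi=None):
    m=cv2.inRange(cv2.cvtColor(s["img"],cv2.COLOR_BGR2HSV),lo,hi)
    if roi: k=np.zeros_like(m); x0,y0,x1,y1=roi; k[y0:y1,x0:x1]=255; m&=k
    return m
def big(m):
    return max(cv2.findContours(m,cv2.RETR_EXTERNAL,cv2.CHAIN_APPROX_NONE)[0],key=cv2.contourArea)
def circ(m): return cv2.minEnclosingCircle(big(m))
def tool(p,q=None):
    "world displacement to p from the TCP, in tool axes, mm"
    from scipy.spatial.transform import Rotation as Ro
    o=get_obs(); w,x,y,z=o["eef_rot"]; R=Ro.from_quat([x,y,z,w])
    return 1000*R.inv().apply(np.array(p)-o["position"]), R.as_matrix()
E
python3 - <<'E'
from h import *; import pickle
s=pickle.load(open("top0.pkl","rb"))
m=mask(s,(50,100,40),(75,255,255),(420,290,470,325)); c=circ(m); print("jar",c,ray(s,c[0],.084))
m=mask(s,(5,150,60),(18,255,255),(170,295,230,345)); c=circ(m); print("cap disc",c,ray(s,c[0],.026))
img=s["img"]
cr=cv2.resize(img[205:300,260:355],None,fx=6,fy=6,interpolation=cv2.INTER_NEAREST)
cr2=cv2.resize(img[225:345,165:230],None,fx=4.75,fy=4.75,interpolation=cv2.INTER_NEAREST)[:570]
o=np.zeros((570,800,3),np.uint8);o[:,:570]=cr;w=min(230,cr2.shape[1]);o[:cr2.shape[0],570:570+w]=cr2[:,:w];cv2.imwrite("pics/c1.png",o)
m=mask(s,(0,0,110),(179,40,255),(262,210,352,300)); ct=big(m); r=cv2.minAreaRect(ct); print(r,ray(s,cv2.boxPoints(r),.02), ray(s,r[0],.02))
m=mask(s,(0,0,0),(179,255,60),(175,228,205,258)); c=circ(m); print("grinder dark",c,ray(s,c[0],.08))
E
```

```text
jar ((447.0, 307.0), 9.219644546508789) [[ 0.48037111 -0.26186201  0.084     ]]
cap disc ((200.43910217285156, 320.1602478027344), 16.548017501831055) [[0.43889395 0.248105   0.026     ]]
((307.3846435546875, 247.57693481445312), (49.6138916015625, 40.559356689453125), 29.744882583618164) [[ 0.58657662  0.09122438  0.02      ]
 [ 0.66417861  0.04961034  0.02      ]
 [ 0.6123004  -0.04493925  0.02      ]
 [ 0.5354698  -0.00291495  0.02      ]] [[0.59943862 0.02317731 0.02      ]]
grinder dark ((191.0, 244.0), 13.601571083068848) [[0.5974815  0.25984123 0.08      ]]
```

View pics/c1.png

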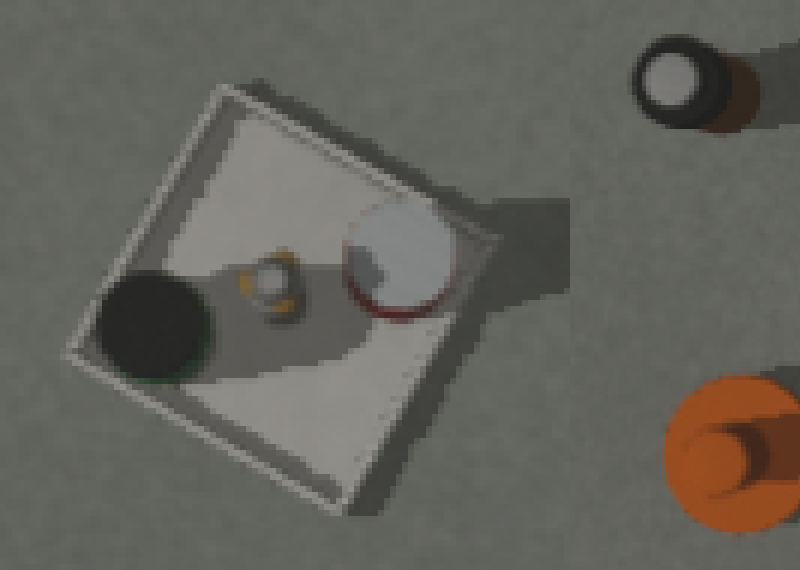

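Crop shows: rim corners at about (297,219.3), (343.3,244.5), (317,291), (271,264); stud top (305.3,251.8); grinder's steel top (186.1,241.4).

Run:
```python
from h import *; import pickle
s=pickle.load(open("top0.pkl","rb")); q=pickle.load(open("side0.pkl","rb"))
C=ray(s,[(297,219.3),(343.3,244.5),(317,291),(271,264)],.02); print(C.round(4)); ctr=C.mean(0); print("centre",ctr, "stud",ray(s,[(305.3,251.8)],.118))
d=C[1]-C[3]; e=C[0]-C[2]
print("sides",np.linalg.norm(np.diff(C[[0,1,2,3,0]],axis=0),axis=1))
a=np.arctan2(d[1],d[0]); b=np.arctan2(e[1],e[0]); print("angles tin-herb",a,b)
th=(a+b-np.pi/2*np.sign(a-b)*-1)/2; print(th)
print("grinder top",ray(s,[(186.1,241.4)],.084))
# side view
def tri(p,u): 
    A=[];bb=[]
    for S,px in((s,p),(q,u)):
        o=cv2.undistortPoints(np.array([[px]],float),S["mtx"],np.array(S["D"]))[0,0]
        for k in(0,1): A.append(S["R"][k]-o[k]*S["R"][2]); bb.append(o[k]*S["t"][2]-S["t"][k])
    return np.linalg.lstsq(np.array(A),np.array(bb),rcond=None)[0]
for n,X in(("stud",[*ray(s,[(305.3,251.8)],.118)[0]]),("grinder",ray(s,[(186.1,241.4)],.084)[0]),("jar",ray(s,[(447,307)],.084)[0]),("capdisc",ray(s,[(200.44,320.16)],.026)[0])): print(n,"side px",proj(q,[X]))
m=mask(q,(50,100,40),(75,255,255),(325,355,365,395)); x,y,w,h=cv2.boundingRect(big(m)); print("jar side box",x,y,w,h)
def im(x0,y0,x1,y1): return cv2.resize(q["img"][y0:y1,x0:x1],None,fx=8,fy=8,interpolation=cv2.INTER_NEAREST)
o=np.hstack([im(250,175,280,220),im(290,225,320,270),im(328,360,358,405)]);cv2.imwrite("pics/c2.png",o)
p,R=tool([0,0,0]);print(R.round(3))
```

```text
[[ 6.606e-01  4.710e-02  2.000e-02]
 [ 6.077e-01 -5.440e-02  2.000e-02]
 [ 5.065e-01  5.000e-04  2.000e-02]
 [ 5.623e-01  1.009e-01  2.000e-02]]
centre [0.5842791  0.02354392 0.02      ] stud [[0.58394461 0.02443412 0.118     ]]
sides [0.11448665 0.11508488 0.1148764  0.11202344]
angles tin-herb -1.286740970691098 0.2938466851090087
-1.281845306188493
grinder top [[0.60228168 0.26906901 0.084     ]]
stud side px [[307.42935225 234.09991873]]
grinder side px [[263.79430808 185.86676863]]
jar side px [[342.55411883 370.70672177]]
capdisc side px [[208.42899422 232.98507784]]
jar side box 332 364 22 24
[[-0.964  0.266 -0.   ]
 [ 0.266  0.964 -0.001]
 [ 0.    -0.001 -1.   ]]
```

View pics/c2.png

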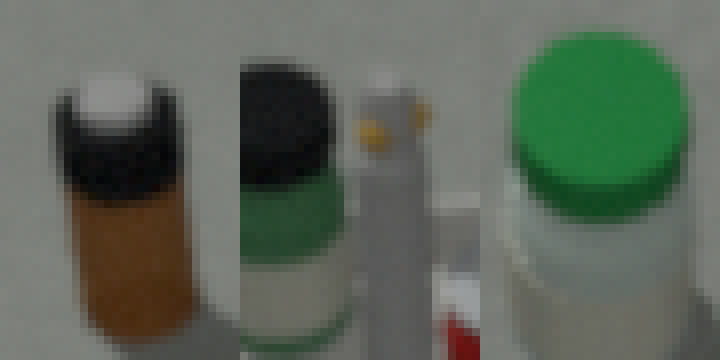

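Side view: grinder top (264.2,186) and stud top (307.8,234.7) match the top-view projections. The jar top at (343,373.5) is about 3 px off, so I'll recheck it with the wrist camera. Going to the grinder.

```bash
python3 -m handwheel '{"slide":[[-509,-280,0],[-509,-280,0],[-509,-280,0],[-509,-280,0],[-509,-280,0],[-509,-280,0],[-509,-280,0],[-509,-280,0],[-509,-280,0],[-509,-280,0],[-509,-280,0],[-509,-280,0]],"turn":[-0.558,-0.558,-0.558,-0.558,-0.558,-0.558,-0.558,-0.558,-0.558,-0.558,-0.558,-0.558]}' 100
python3 - <<'E'
from h import *
s=snapshot("wrist"); cv2.imwrite("pics/w1.png",s["img"])
p,R=tool([.6023,.2691,.2133]); print(p,R.round(3)); print(proj(s,[[.6023,.2691,.084],[.6023,.2691,.0]]), -s["R"].T@s["t"])
E
```

```text
clock: 1.3
position: [0.6041, 0.2672, 0.2137]
eef_rot: [-0.0, -0.143, 0.99, -0.0]
ft_force: [-0.5, 0.9, 0.3]
finger_gap: 1.0
gripper_force: 0.0
[2.76288287 4.82985062 0.5356076 ] [[-0.959 -0.283  0.001]
 [-0.283  0.959 -0.001]
 [-0.001 -0.001 -1.   ]]
[[323.7059851  226.39344828]
 [322.81868761 201.83995671]] [0.52393106 0.24275977 0.38426023]
```

View pics/w1.png

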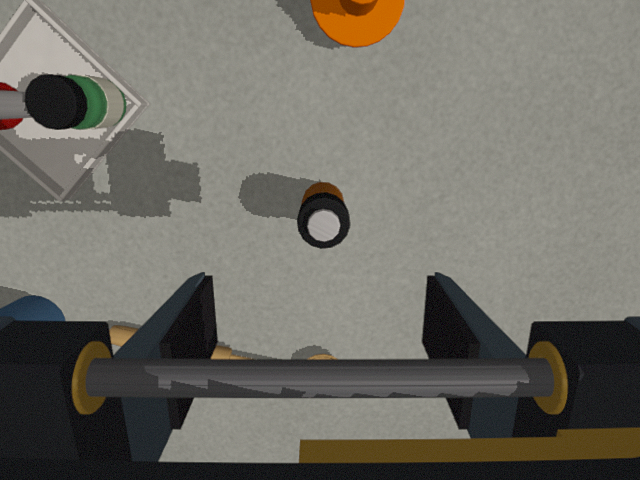

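The grinder top at (324,225) agrees with the projection (323.7,226.4). Descending and gripping.

```bash
python3 -m handwheel '{"slide":[[0,0,0],[0,0,40],[0,0,80],[0,0,120],[0,0,150],[0,0,170],[0,0,170],[0,0,170]],"turn":[0,0,0,0,0,0,0,0]}' 100
python3 -m handwheel '{"slide":[[0,0,0],[0,0,0],[0,0,0],[0,0,0],[0,0,0],[0,0,0],[0,0,0],[0,0,0]],"turn":[0,0,0,0,0,0,0,0]}' 0 30
```

```text
clock: 2.15
position: [0.6019, 0.2704, 0.0443]
eef_rot: [-0.0, -0.144, 0.99, -0.0]
ft_force: [0.0, 1.4, 0.2]
finger_gap: 1.0
gripper_force: 0.0
clock: 2.95
position: [0.6023, 0.2697, 0.0439]
eef_rot: [-0.0, -0.144, 0.99, -0.0]
ft_force: [0.5, -1.2, 1.7]
finger_gap: 0.437
gripper_force: 30.0
```

```bash
python3 -m handwheel '{"slide":[[0,0,-40],[0,0,-85],[0,0,-130],[0,0,-140],[10,-45,-140],[18,-90,-140],[26,-135,-140],[34,-180,-140],[40,-215,-140],[43,-230,-140],[43,-230,-140],[43,-230,-140]],"turn":[0,0,0,0,0,0,0,0,0,0,0,0]}' 0 30
python3 - <<'E'
from h import *
s=snapshot("wrist"); cv2.imwrite("pics/w2.png",s["img"])
print(get_obs()["position"],get_obs()["finger_gap"])
u=np.array([.9586,.2849]);v=np.array([-.2849,.9586]);c=np.array([.5841,.024])
P=[[*(c+58*2**.5/1000*w),.02] for w in(u,v,-u,-v)]+[[*c,.118]]
print(proj(s,P))
E
```

```text
clock: 4.15
position: [0.6264, 0.0376, 0.1835]
eef_rot: [-0.0, -0.144, 0.99, 0.0]
ft_force: [0.1, -0.1, 0.1]
finger_gap: 0.434
gripper_force: 30.0
[0.62641086 0.03806586 0.18362705] 0.4290439602149924
[[319.06332168 261.04767643]
 [425.47277486 160.55445777]
 [318.73697934  45.39821639]
 [212.34950896 160.83946442]
 [318.83130743 181.61706506]]
```

View pics/w2.png

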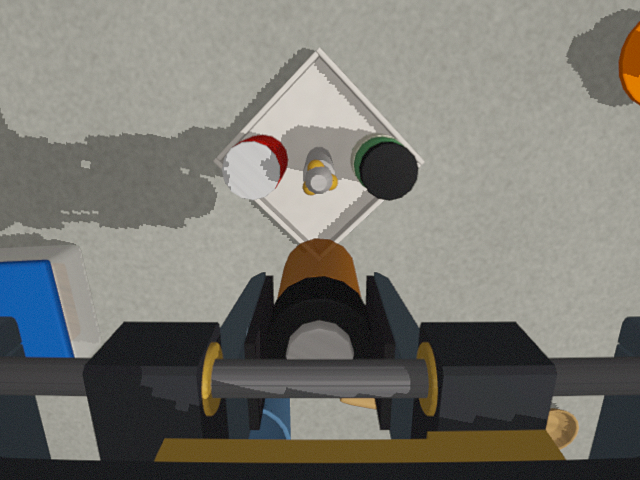

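The tray corners are at (422,161), (216,163) and (318,49), with the stud at (319,182). That matches the projections within about 1 px at centre, so I'll lower and release.

```bash
python3 -m handwheel '{"slide":[[0,0,0],[0,0,40],[0,0,80],[0,0,100],[0,0,112],[0,0,120],[0,0,126],[0,0,131],[0,0,134],[0,0,135],[0,0,135]],"turn":[0,0,0,0,0,0,0,0,0,0,0]}' 0 30
```

```text
clock: 5.3
position: [0.6268, 0.037, 0.0492]
eef_rot: [0.0, -0.144, 0.99, -0.0]
ft_force: [-1.2, 0.4, -1.0]
finger_gap: 0.432
gripper_force: 30.0
```

```bash
python3 -m handwheel '{"slide":[[0,0,1],[0,0,1.5],[0,0,1.5]],"turn":[0,0,0]}' 0 30
python3 -m handwheel '{"slide":[[0,0,0],[0,0,0],[0,0,0],[0,0,0],[0,0,0],[0,0,-30],[0,0,-70],[0,0,-110],[0,0,-140],[0,0,-140]],"turn":[0,0,0,0,0,0,0,0,0,0]}' 70
python3 - <<'E'
from h import *; import pickle
s=snapshot("side"); q=pickle.load(open("side0.pkl","rb"))
m=mask(s,(50,100,40),(75,255,255),(325,355,365,395)); x,y,w,h=cv2.boundingRect(big(m))
print("jar from side", ray(s,[(343.2,373.5)],.084), "from top .4804 -.2619")
cv2.imwrite("pics/s2.png",cv2.resize(s["img"][180:320,240:400],None,fx=4,fy=4))
print(proj(s,[[.6268,.0367,.088]]))
E
```

```text
clock: 5.6
position: [0.627, 0.037, 0.0479]
eef_rot: [0.0, -0.144, 0.99, -0.0]
ft_force: [-1.8, -0.2, 4.5]
finger_gap: 0.436
gripper_force: 30.0
clock: 6.6
position: [0.6289, 0.0371, 0.192]
eef_rot: [0.003, -0.144, 0.99, -0.0]
ft_force: [0.4, 0.7, -0.1]
finger_gap: 0.705
gripper_force: 0.0
jar from side [[ 0.47840922 -0.26670998  0.084     ]] from top .4804 -.2619
[[322.42820257 233.96566809]]
```

View pics/s2.png

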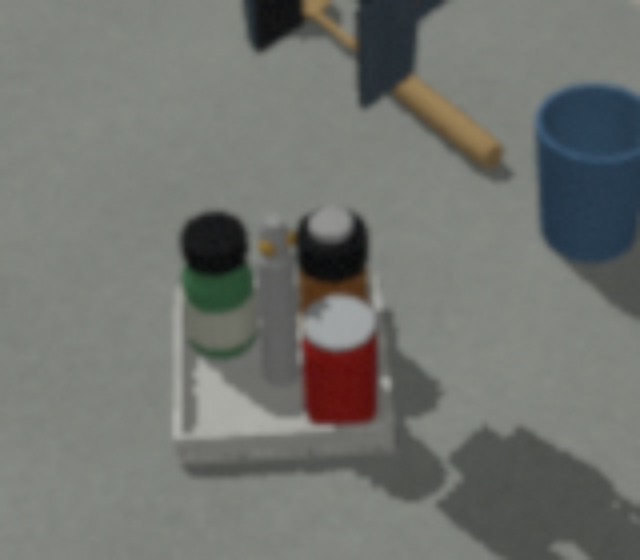

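The grinder stands upright in its far corner, steel top at about (322.5,236) against a prediction of (322.4,234). Next, the jar.

```bash
python3 -m handwheel '{"slide":[[34,-37,0],[68,-74,0],[102,-111,0],[136,-148,0],[170,-185,0],[200,-217,0],[220,-239,0],[227,-246,0],[227,-246,0],[227,-246,0],[227,-246,0]],"turn":[0,0,0,0,0,0,0,0,0,0,0]}' 100
python3 - <<'E'
from h import *
s=snapshot("wrist"); cv2.imwrite("pics/w3.png",s["img"])
print(get_obs()["position"],get_obs()["joints"][5])
m=mask(s,(50,100,40),(80,255,255)); ct=big(m); x,y,w,h=cv2.boundingRect(ct); print(x,y,w,h, cv2.minEnclosingCircle(ct))
# front edge (lowest row) and left/right of the top disc
P=ray(s,[(x+w/2,y+h-w/2)],.084)[0]; print(P); print(proj(s,[P,P+[.02,0,0],P+[0,.02,0]]), tool([P[0],P[1],.043])[0])
E
```

```text
clock: 7.75
position: [0.4797, -0.2624, 0.1871]
eef_rot: [-0.0, -0.145, 0.989, 0.0]
ft_force: [-0.3, -0.1, 0.0]
finger_gap: 0.999
gripper_force: 0.0
[ 0.47967297 -0.26242932  0.18721128] -2.4046908444940813
291 207 54 57 ((316.7182312011719, 234.88116455078125), 28.12810516357422)
[ 0.47890807 -0.26430246  0.084     ]
[[318.         237.        ]
 [309.58827345 264.15645616]
 [346.76153376 245.18618118]] [  1.24456403  -1.62004811 144.21099851]
```

View pics/w3.png

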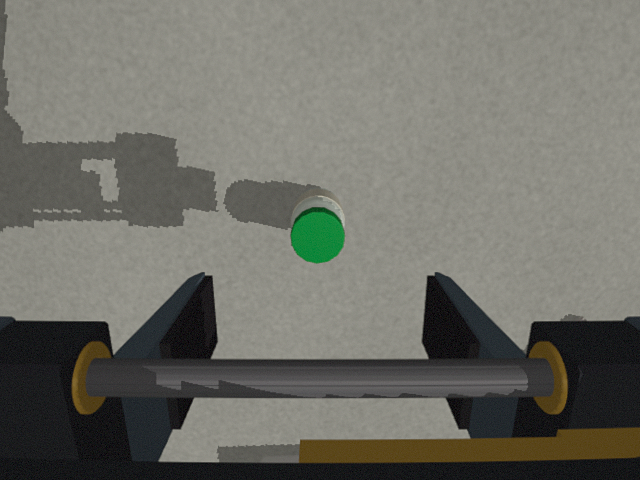

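Jar cap at (318,237), which puts the jar at (0.479,-0.264). Descending and gripping.

```bash
python3 -m handwheel '{"slide":[[0.6,-0.6,0],[0.6,-0.6,40],[0.6,-0.6,80],[0.6,-0.6,115],[0.6,-0.6,135],[0.6,-0.6,144],[0.6,-0.6,144],[0.6,-0.6,144]],"turn":[0,0,0,0,0,0,0,0]}' 100
python3 -m handwheel '{"slide":[[0,0,0],[0,0,0],[0,0,0],[0,0,0],[0,0,0],[0,0,0],[0,0,0],[0,0,0]],"turn":[0,0,0,0,0,0,0,0]}' 0 30
```

```text
clock: 8.6
position: [0.4795, -0.2644, 0.0444]
eef_rot: [0.0, -0.144, 0.99, -0.0]
ft_force: [-0.9, -0.6, 0.7]
finger_gap: 1.003
gripper_force: 0.0
clock: 9.4
position: [0.4788, -0.2642, 0.0434]
eef_rot: [-0.0, -0.144, 0.99, 0.0]
ft_force: [-0.5, 0.6, 1.3]
finger_gap: 0.426
gripper_force: 30.0
```

```bash
python3 -m handwheel '{"slide":[[0,0,-40],[0,0,-85],[0,0,-130],[-10,20,-140],[-32,57,-140],[-55,100,-140],[-80,143,-140],[-104,186,-140],[-124,222,-140],[-138,246,-140],[-138.4,246.3,-140],[-138.4,246.3,-140]],"turn":[0,0,0,0,0,0,0,0,0,0,0,0]}' 0 30
python3 -m handwheel '{"slide":[[0,0,0],[0,0,40],[0,0,80],[0,0,100],[0,0,112],[0,0,120],[0,0,126],[0,0,131],[0,0,134],[0,0,135],[0,0,135]],"turn":[0,0,0,0,0,0,0,0,0,0,0]}' 0 30
```

```text
clock: 10.6
position: [0.541, 0.0117, 0.1832]
eef_rot: [-0.0, -0.145, 0.989, -0.0]
ft_force: [0.3, -0.4, -1.6]
finger_gap: 0.426
gripper_force: 30.0
clock: 11.7
position: [0.5414, 0.0113, 0.0487]
eef_rot: [0.0, -0.144, 0.99, -0.0]
ft_force: [0.0, -0.6, -1.2]
finger_gap: 0.427
gripper_force: 30.0
```

```bash
python3 -m handwheel '{"slide":[[0,0,1],[0,0,1.5],[0,0,1.5]],"turn":[0,0,0]}' 0 30
python3 -m handwheel '{"slide":[[0,0,0],[0,0,0],[0,0,0],[0,0,0],[0,0,0],[0,0,-30],[0,0,-70],[0,0,-110],[0,0,-140],[0,0,-140]],"turn":[0,0,0,0,0,0,0,0,0,0]}' 70
python3 -m handwheel '{"slide":[[0,0,0],[15,45,0],[30,90,0],[45,135,0],[31,180,0],[31,225,0],[31,250,0],[31,256,0],[31,256,0],[31,256,0],[31,256,0]],"turn":[0,0,0,0,0,0,0,0,0,0,0]}' 100
python3 - <<'E'
from h import *
o=get_obs(); print(o["position"],tool([.4389,.2481,.19])[0])
t=snapshot("top"); s=snapshot("wrist")
c=circ(mask(t,(50,100,40),(75,255,255),(265,215,350,300)));print("jar in caddy",c,ray(t,c[0],.088), "pocket .5414 .0113")
m=mask(s,(5,150,60),(18,255,255)); e=cv2.fitEllipse(big(m)); print(cv2.boundingRect(big(m)),proj(s,[[.4389,.2481,.068],[.4389,.2481,.026]]))
cv2.imwrite("pics/w4.png",np.hstack([s["img"][60:420,120:520],cv2.resize(t["img"][205:300,260:355],(400,360))]))
E
```

```text
clock: 12.0
position: [0.5416, 0.0114, 0.0474]
eef_rot: [0.0, -0.144, 0.99, -0.0]
ft_force: [-1.8, 0.8, 5.0]
finger_gap: 0.425
gripper_force: 30.0
clock: 13.0
position: [0.5435, 0.0113, 0.1911]
eef_rot: [0.003, -0.144, 0.99, -0.001]
ft_force: [0.3, -1.0, -0.6]
finger_gap: 0.704
gripper_force: 0.0
clock: 14.1
position: [0.4387, 0.2468, 0.1865]
eef_rot: [-0.0, -0.144, 0.99, -0.0]
ft_force: [-0.2, 0.4, 0.1]
finger_gap: 0.995
gripper_force: 0.0
[0.43866275 0.24682754 0.18653733] [-0.58664508  1.15186484 -3.46331992]
jar in caddy ((311.6111145019531, 273.3888854980469), 8.78596305847168) [[0.54284392 0.01176448 0.088     ]] pocket .5414 .0113
(277, 172, 89, 87) [[322.09086573 232.96999636]
 [321.76700131 218.12827473]]
```

View pics/w4.png

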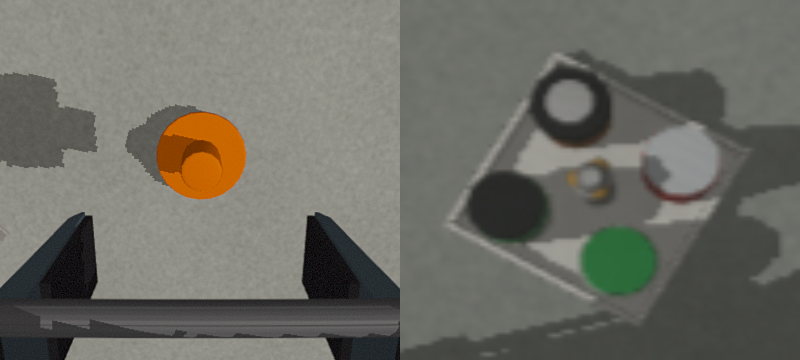

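Jar (green) and grinder both stand in their corners. The cap grip is at wrist px (321,231), about 1–2 px off prediction. Gripping the cap low, just above its disc.

```bash
python3 -m handwheel '{"slide":[[0.7,0.6,0],[0.7,0.6,40],[0.7,0.6,80],[0.7,0.6,115],[0.7,0.6,140],[0.7,0.6,152],[0.7,0.6,157],[0.7,0.6,158],[0.7,0.6,158]],"turn":[0,0,0,0,0,0,0,0,0]}' 100
python3 -m handwheel '{"slide":[[0,0,0],[0,0,0],[0,0,0],[0,0,0],[0,0,0],[0,0,0],[0,0,0],[0,0,0],[0,0,0]],"turn":[0,0,0,0,0,0,0,0,0]}' 0 60
```

```text
clock: 15.1
position: [0.4384, 0.2485, 0.0299]
eef_rot: [0.001, -0.144, 0.99, 0.0]
ft_force: [-0.3, 0.2, 0.4]
finger_gap: 0.997
gripper_force: 0.0
clock: 16.0
position: [0.4377, 0.2482, 0.0289]
eef_rot: [-0.0, -0.144, 0.99, -0.0]
ft_force: [0.1, 0.2, 0.4]
finger_gap: 0.322
gripper_force: 60.0
```

```bash
python3 -m handwheel '{"slide":[[0,0,-40],[0,0,-85],[0,0,-130],[-3,-10,-140],[-14,-48,-140],[-28,-95,-140],[-42,-142,-140],[-56,-188,-140],[-68,-228,-140],[-75,-251,-140],[-76.4,-256.5,-140],[-76.4,-256.5,-140]],"turn":[0,0,0,0,0,0,0,0,0,0,0,0]}' 0 60
python3 -m handwheel '{"slide":[[0,0,0],[0,0,0],[0,0,7],[0,0,14],[0,0,20],[0,0,24],[0,0,27],[0,0,29],[0,0,30],[0,0,30]],"turn":[0,0,0,0,0,0,0,0,0,0]}' 0 60
```

```text
clock: 17.2
position: [0.5837, 0.0237, 0.168]
eef_rot: [-0.001, -0.144, 0.99, 0.0]
ft_force: [0.7, -0.1, -1.0]
finger_gap: 0.322
gripper_force: 60.0
clock: 18.2
position: [0.5841, 0.0241, 0.1389]
eef_rot: [-0.0, -0.144, 0.99, 0.0]
ft_force: [-0.1, 0.3, -1.0]
finger_gap: 0.319
gripper_force: 60.0
```

Rim is 8 mm over the stud with no side force. Pressing.

```bash
python3 -m handwheel '{"slide":[[0,0,2],[0,0,4],[0,0,5],[0,0,5]],"turn":[0,0,0,0]}' 0 60
python3 -m handwheel '{"slide":[[0,0,1],[0,0,2],[0,0,3],[0,0,4],[0,0,5],[0,0,6],[0,0,6]],"turn":[0,0,0,0,0,0,0]}' 0 60
python3 -m handwheel '{"slide":[[0,0,0.5],[0,0,1],[0,0,1.5],[0,0,1.5]],"turn":[0,0,0,0]}' 0 60
```

```text
clock: 18.6
position: [0.5844, 0.0242, 0.1342]
eef_rot: [0.0, -0.144, 0.99, -0.0]
ft_force: [-0.1, 1.1, 2.2]
finger_gap: 0.32
gripper_force: 60.0
clock: 19.3
position: [0.5837, 0.0243, 0.1275]
eef_rot: [-0.0, -0.144, 0.99, 0.0]
ft_force: [2.3, 2.3, -7.0]
finger_gap: 0.316
gripper_force: 60.0
clock: 19.7
position: [0.5841, 0.0242, 0.1268]
eef_rot: [-0.0, -0.144, 0.99, -0.0]
ft_force: [-3.3, 2.3, 3.6]
finger_gap: 0.319
gripper_force: 60.0
```

Clicked, and now in contact at home height. Bearing down further.

```bash
python3 -m handwheel '{"slide":[[0,0,0.4],[0,0,0.8],[0,0,0.8],[0,0,0.8]],"turn":[0,0,0,0]}' 0 60
```

```text
clock: 20.1
position: [0.5843, 0.0242, 0.1267]
eef_rot: [0.0, -0.144, 0.99, -0.0]
ft_force: [-8.1, 1.2, 15.2]
finger_gap: 0.321
gripper_force: 60.0
```

```bash
python3 -m handwheel '{"slide":[[0.4,0,0.2],[0.4,0,0.4],[0.4,0,0.4],[0.4,0,0.4],[0.4,0,0.4]],"turn":[0,0,0,0,0]}' 0 60
python3 - <<'E'
from h import *
t=snapshot("side"); cv2.imwrite("pics/s9.png",cv2.resize(t["img"][150:320,220:400],None,fx=3.3,fy=3.3))
print(get_obs()["ft_force"],proj(t,[[.5841,.024,.144],[.5841,.024,.118]]))
E
```

```text
clock: 20.6
position: [0.5843, 0.0241, 0.1267]
eef_rot: [0.0, -0.144, 0.99, -0.0]
ft_force: [-7.8, 2.5, 18.2]
finger_gap: 0.32
gripper_force: 60.0
[-7.43060447  1.94036502 19.49261365] [[306.98320213 224.58100701]
 [307.60184402 234.18988174]]
```

View pics/s9.png

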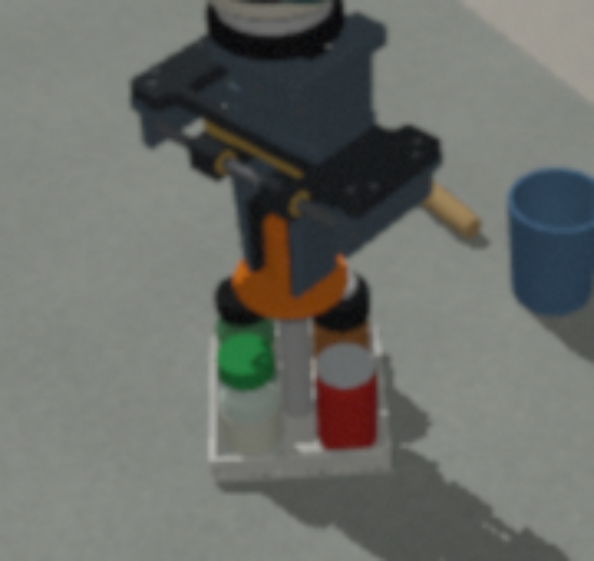

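The cap sits level on the post at crop px (290,285), all four items are upright, and the push is a steady 19 N or so. Handing in.

```bash
python3 -c "from station import *; print(finish_job())"
```

```text
the job is handed in; nothing more can be done
None
```

I handed the job in at about 21 s of the 67 s allowed: the jar and grinder stand in the two free corners, and the cap is clicked home with the hand still pressing about 19 N; `finish_job()` gave no pass/fail result.

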